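# Hold the tea strainer over the cup

## Task

Tea is about to be poured: take the tea strainer by its handle, slide it straight out of the front of its little wooden rack, carry it over the stack of books without bumping them, and hold it level and centred just above the cup, about a centimetre of air between the strainer's bottom and the cup's rim, its handle pointing the same way as the cup's handle. Do not touch the cup with it or shift the cup or anything else standing on the table, and finish with the gripper still holding the strainer there, quite still: nothing is put down.

Things in the scene. Friction and masses are not known exactly. Their poses are not given: they have to be found in the camera images.
- strainer: Tea strainer, rigid, about 80 g. Origin: centre of the underside of its steel bowl (foot 30 mm across), z up. Flat steel rim 80 mm across, 22 to 25 mm above the origin. Wooden handle along -x: 12 mm wide, 10 mm tall, 38 to 127 mm from the axis, centreline 25.5 mm up; steel tab along +x, out to 53 mm. Starts in the rack, rim on its ledges, handle out of its front.
- strainer_grip (a point): The point on the centreline of the strainer's handle to grip it at: 90 mm from the bowl's axis (-x), 25.5 mm above the foot. About 48 mm above the table at the start, 37 mm out from the rack's front.
- rack: Brown wooden rack, fixed, 106 long (x), 112 wide, 70 mm high, left or right of the books. Origin: centre of underside. The strainer's rim lies on two ledges (tops 45 mm up, 60 apart, cheeks 96 apart), under two cross slats (62 to 70 mm up). Stops at the +x end; open front at -x, 53 mm from origin: the strainer slides out along -x and is clear of the slats 106 mm from the rack's origin.
- cup: White tea cup, loose, 250 g, empty, 62 mm high, mouth 82 mm across outside, wall 3 mm, standing on a 6 mm cork mat on the other side of the books from the rack. Its one handle sticks out along its -x, to 70 mm from the axis, 16 to 54 mm above its foot. Origin: centre of its underside; z up.
- cup_rim (a point): Centre of the cup's mouth, at the height of its rim, 62 mm above the cup's origin (68 mm above the table).
- books: Stack of three lying books between rack and cup, fixed, about 220 mm long (its x), 130 mm wide (y), 75 mm high. Origin: centre of the underside.
- teapot: White teapot, loose, 125 mm high, body 136 mm across, on the round brass tray (18 mm high, 324 mm across) at the right of the table. Origin: centre of its underside.
- remote_black: Black remote control 150 x 42 x 16 mm, loose, lying on the brass tray. Origin: centre of its underside, x along it.
- remote_white: White remote control 130 x 38 x 16 mm, loose, lying on the table at the left. Origin: centre of its underside, x along it.
- candle: Lidded glass candle jar, loose, 72 mm across, 85 mm high, between the robot and the books. Origin: centre of its underside.
- vase: Terracotta vase, loose, 110 mm across, 170 mm high, at the left of the table. Origin: centre of its underside.
- bowl: Empty blue bowl, loose, 84 mm across, 45 mm high, beyond the books. Origin: centre of its underside.
Things that resemble listed ones, but are neither listed nor needed, are in the scene too. Of the things that look like the strainer, the middle-sized one is meant.

How it is judged:
By the outcome, as a careful person would: the job done as asked, in the order asked, and still so for the second after the job is handed in, while the arm keeps its last pose, push and grip.
It also fails if it takes over 45 s, if anything falls off the work surface, if the arm or the gripper's body presses on something with over 40 N, if the wrist force passes 120 N, or if a joint passes its speed limit or range.

## Robot

A 7-joint arm with a two-finger parallel gripper is mounted at the origin on the work surface. World frame = base frame: x ahead of the robot, y to its left, z up, the work surface at z = 0. Lengths are in m, angles in rad, forces in N, time in s.
With the tool pointing down it reaches from about 0.425 to 0.925 m from the base axis. Payload 6.8 kg.
Tool frame: the origin (TCP) lies midway between the tips of the shut fingers; the grasp point (between the pads) lies r.grip_point_offset behind it (r.grip_point_offset is the distance from the TCP to the grasp point, in m); z points along the fingers, y is the direction in which the jaws open and shut (so a half turn about z gives the same grasp; the last joint's range is limited). The gripper opens to 85 mm and grips with 20 to 120 N. Pads are 22 mm wide; open, the fingers measure 114 mm over their backs; the gripper's body (76 mm by 85 mm) begins 54 mm behind the grasp point. The pads swing forward as they close: fully open they stand 13 mm farther back than shut.
Start: joints at [1.054, 0.477, 0.022, 1.555, -0.011, 1.109, -0.083], TCP at [0.268, -0.619, 0.231] pointing down, gripper open.
Joint ranges: [-2.96, 2.96], [-0.34, 2.1], [-1.41, 1.46], [0.24, 2.44], [-1.37, 4.51], [0.17, 1.92], [-2.96, 2.96]. Speed limits (rad/s): [2.39, 2.39, 3.14, 3.14, 3.14, 3.14, 3.14].

## Interface

Orientations are given as a rotation vector (axis times angle).
In Python, from bench import r gives the robot as it stands. The module is installed in compiled form; this text tells all that it offers.
- The arm moves only by the tool play_rows, never from a script. Its argument "deltas" is a list of rows, each a list of 3 entries, a list of its own where there are three numbers: the finger opening in mm, from 0 to 85.4, then the shift along the tool's x, y, z in mm, then the turn, a rotation vector about the tool's x, y, z in rad. A call has 1 to 8 rows; each row is the pose to reach, as a shift and turn from the pose measured when the call began, along the tool's axes at that moment; what a row does not reach only later rows make up. A row lasts 1/8 s, in which the tool goes at most 62.5 mm and 10.7 degrees, less where a joint would pass 70% of its speed; a pose out of reach is approached as far as the arm can. A call with a gripper value outside its range is refused whole. The fingers move at their own pace and stop on an object; "squeeze" is the grip in N (left out, the last holds). Time passes only in rows, so rows that repeat a pose let the fingers close. It gives the time, the measured TCP pose, the force and the opening at its end, in the units of the state.
- r.get_obs(): the state, without advancing time (a new reading comes with each control period).
- r.grab_frame(name): name is "side" or "top"; returns (picture, depth): 384x512x3 uint8, red, green, blue; 384x512 float32, m along the optical axis (not along the pixel's ray), 0 where there is no reading.
- r.camera_model(name): a dict with "mtx" (3x3 intrinsics, pixels), "rvec" (rotation vector, rad) and "tvec" (3), from world to camera coordinates, as OpenCV has them. Camera axes: x right, y down, z forward; pixel columns grow to the right and rows downward; lengths in m; the calibration is good to about 2 mm. A picture is of the moment at which its call begins. camera_model takes no time and is no camera call.
- r.hand_in(): hands the job in, once; it reports no verdict.
The state is a dict: "clock": time; "joints": joint angles; "qvel": joint speeds; "tau": joint torques, N m; "tcp_pos": TCP position; "orientation": TCP orientation; "contact_force": force on the tool from outside, world axes, zero at the start; "moment": the same for the moment, N m; "grip_width": finger opening in m.
Only numpy, scipy, OpenCV 4.12 (cv2) and the standard library are available. Lean on these libraries where they do the work, as an engineer would, in place of code of your own. Each camera call takes 0.05 s, during which the arm holds its last target. There are 200 camera calls.

## Working session

There is one attempt and no reset: what is moved stays moved. The work goes in short steps, Python scripts to look and compute and a tool call to move; the robot and the scene stay as the last step left them, time stands still between calls to the robot, and variables do not carry over. Pictures are saved under pics/ and viewed, about 8 in all and at most 12, crops included, and the job is handed in when it is done.

Besides the shell and the picture viewer there is one more tool, called after "Request:" by a JSON object that holds its "method" and its "body", one argument or row to a line. play_rows: Moves the arm, as the interface text tells. Its arguments: {"type":"object","properties":{"deltas":{"type":"array"},"squeeze":{"type":"number"}},"required":["deltas"]}

```bash
mkdir -p pics; cat > h.py <<'E'
import numpy as np, cv2, pickle
from bench import r
def grab(n,tag):
    im,d=r.grab_frame(n); m=r.camera_model(n)
    R=cv2.Rodrigues(np.array(m["rvec"],float))[0]; K=np.array(m["mtx"]); t=np.array(m["tvec"],float).ravel()
    v,u=np.mgrid[:d.shape[0],:d.shape[1]]
    c=np.stack([(u-K[0,2])/K[0,0]*d,(v-K[1,2])/K[1,1]*d,d],-1)
    P=(c-t)@R; P[d==0]=np.nan
    cv2.imwrite(f"pics/{tag}.png",im[...,::-1]); np.savez(f"{tag}.npz",im=im,P=P,K=K,R=R,t=t)
    return im,P
E
python3 - <<'E'
from h import *
a,_=grab("top","top0"); b,_=grab("side","side0")
for n in("top","side"):
    z=np.load(n+"0.npz"); print(n,-z['R'].T@z['t'],z['K'][0,0])
cv2.imwrite("pics/t0.png",cv2.resize(a[...,::-1],(800,600)))
cv2.imwrite("pics/s0.png",cv2.resize(b[...,::-1],(800,600)))
o=r.get_obs();print(o,r.grip_point_offset)
E
```

```text
top [ 0.30451207 -0.02731866  1.22786909] 350.6834986239185
side [0.12224978 0.97326124 1.01675615] 392.91974696413047
{'clock': 0.1, 'joints': array([ 1.05389215,  0.47774575,  0.02235282,  1.55632271, -0.01151479,
        1.10933419, -0.08307179]), 'qvel': array([-0.00071961, -0.00159427,  0.00169932, -0.00346967,  0.00044445,
        0.00158816,  0.00050587]), 'tau': array([ 4.77518290e-03, -5.97758460e+01,  1.61363672e+00, -2.81951934e+01,
        1.28347718e-02,  5.06730750e-03, -2.28495657e-05]), 'tcp_pos': array([ 0.26809761, -0.61889475,  0.23041677]), 'orientation': array([-3.07459607e+00, -6.37407724e-01,  7.10934995e-04]), 'contact_force': array([ 0.18555032,  0.09508242, -0.3532202 ]), 'moment': array([-0.03120836,  0.02056923,  0.04812132]), 'grip_width': 0.08562283093407623} 0.0187
```

View pics/t0.png

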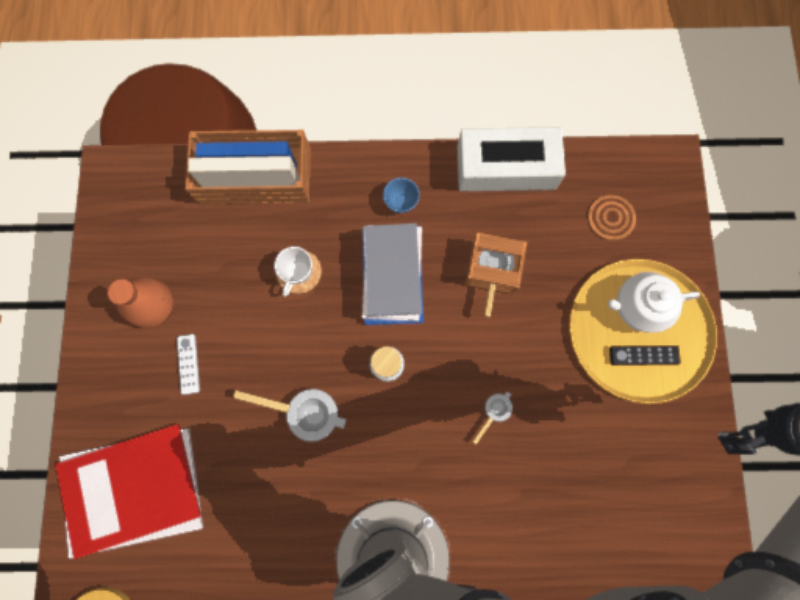

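View pics/s0.png

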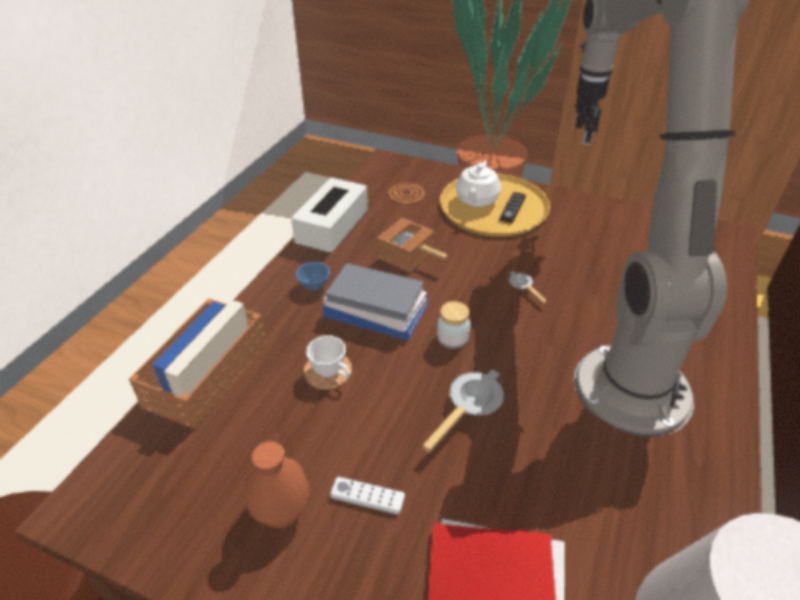

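Candidates for the strainer in the top view are the large one at (313,413), the small one at (497,407) and the one in the rack at (497,262), handle to (489,312). The rack one is middle-sized and sits in the rack, so it fits. The cup is at (295,267), with its handle towards (287,292). Next I measure both and confirm with one crop.

```bash
cat > m.py <<'E'
from h import *
z=np.load("top0.npz");P=z['P'];im=z['im'].astype(int)
s=np.load("side0.npz");Ps=s['P'];ims=s['im'].astype(int)
def px(u,v): return P[int(v*.64),int(u*.64)].round(3)
for n,p in dict(rack=(497,262),cup=(295,267),books=(392,270),table=(440,340),bowl=(401,195),candle=(387,362),hand=(490,300),teapot=(655,295)).items(): print(n,px(*p))
def circ(q):
    A=np.c_[2*q,np.ones(len(q))]; c=np.linalg.lstsq(A,(q**2).sum(1),rcond=None)[0]
    return c[:2],np.sqrt(c[2]+c[:2]@c[:2])
for nm,Q in(("top",P),("side",Ps)):
    F=Q.reshape(-1,3);F=F[~np.isnan(F[:,0])]
    c0=px(295,267)[:2]
    m=(np.hypot(*(F[:,:2]-c0).T)<.10)
    q=F[m&(F[:,2]>.0645)&(F[:,2]<.075)]
    for k in range(4):
        c,R=circ(q[:,:2]); d=abs(np.hypot(*(q[:,:2]-c).T)-R); q=q[d<max(.006,np.median(d)*2)]
    print(nm,"cup",c,R,q[:,2].mean(),len(q))
    rr=np.hypot(*(F[:,:2]-c).T); h=F[(rr>.048)&(rr<.074)&(F[:,2]>.02)&(F[:,2]<.066)]
    print(" handle",len(h),h.mean(0), np.degrees(np.arctan2(*(h.mean(0)[:2]-c)[::-1])))
    b=F[(F[:,2]>.068)&(np.hypot(*(F[:,:2]-px(392,270)[:2]).T)<.16)&(F[:,2]<.085)]
    b=b[np.abs(b[:,1]-px(392,270)[1])<.085]
    print(" books",cv2.minAreaRect(b[:,:2].astype(np.float32)*1000),np.percentile(b[:,2],[5,50,95]))
    h0=px(490,300)[:2]
    H=F[(np.hypot(*(F[:,:2]-h0).T)<.045)&(F[:,2]>.03)&(F[:,2]<.065)]
    print(" hndl n",len(H),H.mean(0),H.min(0),H.max(0))
    l=cv2.fitLine(H[:,:2].astype(np.float32),cv2.DIST_HUBER,0,.001,.001).ravel();print("  line",l,np.degrees(np.arctan2(l[1],l[0])))
    k=F[(np.hypot(*(F[:,:2]-px(497,262)[:2]).T)<.1)&(F[:,2]>.064)&(F[:,2]<.078)]
    k=k[k[:,1]<-.09]
    print(" racktop",cv2.minAreaRect(k[:,:2].astype(np.float32)*1000),np.median(k[:,2]))
    
E
python3 m.py
python3 - <<'E'
import cv2,numpy as np
a=cv2.imread('pics/top0.png')[130:280,280:350]; b=cv2.imread('pics/top0.png')[145:205,160:230]
a=cv2.resize(a,None,fx=4,fy=4,interpolation=2);b=cv2.resize(b,None,fx=6,fy=6,interpolation=2)
o=np.zeros((600,700,3),np.uint8);o[:,:280]=a;o[:360,280:700]=b;cv2.imwrite('pics/c0.png',o)
E
```

```text
rack [ 0.631 -0.242  0.026]
cup [0.632 0.222 0.011]
books [ 0.603 -0.003  0.077]
table [ 0.458 -0.108  0.001]
bowl [ 0.803 -0.025  0.009]
candle [0.404 0.009 0.081]
hand [ 0.535 -0.216  0.055]
teapot [ 0.533 -0.55   0.109]
top cup [0.61973797 0.21173722] 0.03883828026034203 0.06795919737153329 76
 handle 20 [0.56542961 0.2312456  0.0496438 ] 160.2409524028019
 books ((606.5198364257812, -4.547416687011719), (201.685546875, 118.00200653076172), 2.4360995292663574) [0.07146154 0.07523395 0.07888755]
 hndl n 84 [ 0.53810971 -0.21670121  0.05304653] [ 0.50147292 -0.22802421  0.04371881] [ 0.5749465  -0.20413842  0.06493502]
  line [ 0.9780677  -0.20828728  0.54183793 -0.2177253 ] -12.022001
 racktop ((623.6205444335938, -235.4722900390625), (112.1511459350586, 106.88397216796875), 77.71389770507812) 0.07002611386134859
side cup [0.61879199 0.21007858] 0.03893575361439138 0.06695727636107361 82
 handle 23 [0.56328831 0.23076692 0.04784136] 159.55765424875284
 books ((606.268798828125, -6.214637756347656), (204.71861267089844, 125.52606964111328), 1.6524734497070312) [0.07097099 0.07479776 0.07829757]
 hndl n 64 [ 0.5383578  -0.21715402  0.05196236] [ 0.50016715 -0.23561675  0.04147372] [ 0.57453882 -0.20549408  0.06442377]
  line [ 0.97775424 -0.20975383  0.5415266  -0.2166088 ] -12.107925
 racktop ((623.244873046875, -237.32443237304688), (122.93387603759766, 109.7186279296875), 76.3980484008789) 0.06972273142721008
```

View pics/c0.png

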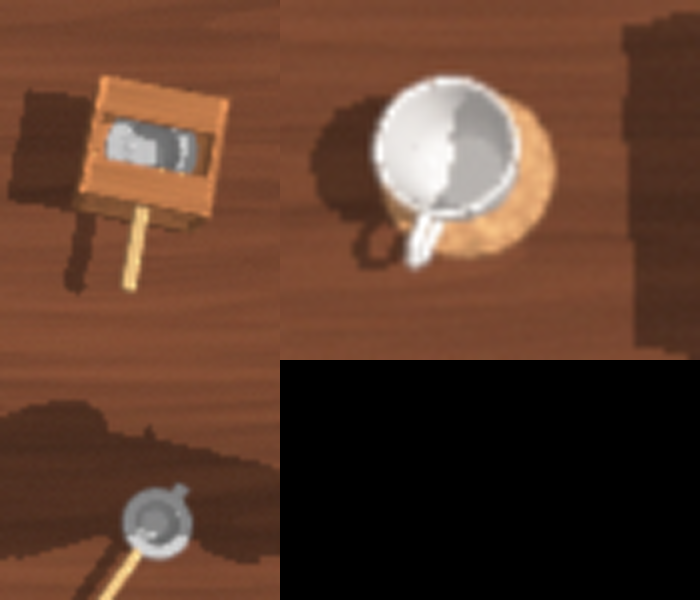

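The crop confirms the middle-sized strainer in the rack with its handle out of the front. The cup has its handle at the lower left, azimuth about 160°. The measured values (rack top 70 mm, books 75 mm, cup rim 68 mm, handle tip about 127 mm from the axis) match the description. I'll write a move helper.

```bash
cat > g.py <<'E'
import sys,numpy as np
from scipy.spatial.transform import Rotation as Ro
from bench import r
def delta(x,y,z,yaw):
    o=r.get_obs(); R0=Ro.from_rotvec(o['orientation']); a=np.radians(yaw)
    X=np.array([np.cos(a),np.sin(a),0]);Z=np.array([0,0,-1.]);R=Ro.from_matrix(np.c_[X,np.cross(Z,X),Z])
    return (R0.inv().apply(np.array([x,y,z])-o['tcp_pos'])*1000).round(1),(R0.inv()*R).as_rotvec().round(4),(R0.as_matrix()).round(3)[:,0],o['clock'],o['joints'].round(2)
if __name__=="__main__": print(*delta(*map(float,sys.argv[1:])),sep="\n")
E
python3 g.py .5355 -.217 .20 167.7
```

```text
[ 405.1 -262.4   30.8]
[-8.0000e-04 -2.1000e-03 -2.5181e+00]
[ 0.918  0.398 -0.   ]
0.1
[ 1.05  0.48  0.02  1.56 -0.01  1.11 -0.08]
```

Request:
{"method": "play_rows", "body": {
  "deltas": [
    [85,[50,-33,0],[0,0,-0.18]],
    [85,[100,-66,0],[0,0,-0.36]],
    [85,[150,-98,0],[0,0,-0.54]],
    [85,[200,-130,0],[0,0,-0.72]],
    [85,[250,-163,0],[0,0,-0.9]],
    [85,[300,-195,10],[0,0,-1.08]],
    [85,[350,-228,20],[0,0,-1.26]],
    [85,[400,-260,30],[0,0,-1.44]]
  ],
  "squeeze": 60
}}

```text
clock: 1.1
tcp_pos: [0.5323, -0.2196, 0.2004]
orientation: [-1.884, -2.512, -0.001]
contact_force: [1.4, 0.6, 0.1]
grip_width: 0.0851
```

```bash
python3 g.py .5355 -.217 .16 167.7
```

```text
[ 1.6  3.8 40.4]
[ 3.0000e-04 -1.7000e-03 -1.0725e+00]
[-0.28   0.96   0.002]
1.1
[ 0.62  0.38 -0.43  1.81  0.18  1.    0.4 ]
```

Request:
{"method": "play_rows", "body": {
  "deltas": [
    [60,[2,4,10],[0,0,-0.18]],
    [60,[2,4,20],[0,0,-0.36]],
    [60,[2,4,30],[0,0,-0.54]],
    [60,[2,4,40],[0,0,-0.72]],
    [60,[2,4,40],[0,0,-0.9]],
    [60,[2,4,40],[0,0,-1.07]],
    [60,[2,4,40],[0,0,-1.0725]],
    [60,[2,4,40],[0,0,-1.0725]]
  ]
}}

```text
clock: 2.1
tcp_pos: [0.5354, -0.2166, 0.1602]
orientation: [-0.342, -3.122, -0.002]
contact_force: [-0.7, -0.5, -0.7]
grip_width: 0.0601
```

```bash
python3 g.py .5355 -.217 .03 167.7; python3 - <<'E'
from h import *
a,_=grab("top","t1");b,_=grab("side","s1")
a=cv2.resize(a[120:240,270:370],(500,600),interpolation=2);b=cv2.resize(b[110:200,225:325],None,fx=3,fy=3,interpolation=2)
o=np.zeros((600,800,3),np.uint8);o[:,:500]=a;o[:270,500:]=b;cv2.imwrite("pics/c1.png",o[...,::-1])
E
```

```text
[ -0.4  -0.5 130.2]
[ 0.0012 -0.0016 -0.0033]
[-0.976  0.216  0.002]
2.1
[ 0.77  0.47 -0.64  1.83  0.34  0.95  1.34]
```

View pics/c1.png

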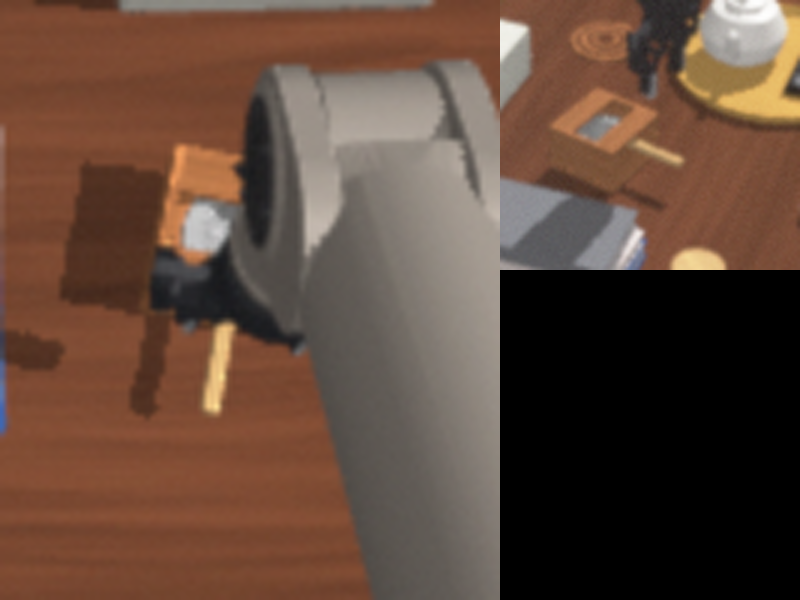

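The top crop shows the fingers at (185,325) and (298,350), straddling the handle at (225,330). They look shifted outward only because they are higher up. Descending and closing.

Request:
{"method": "play_rows", "body": {
  "deltas": [
    [50,[0,0,30],[0,0,0]],
    [40,[0,0,60],[0,0,0]],
    [40,[0,0,90],[0,0,0]],
    [40,[0,0,112],[0,0,0]],
    [40,[0,0,124],[0,0,0]],
    [40,[0,0,130],[0,0,0]],
    [40,[0,0,130],[0,0,0]],
    [40,[0,0,130],[0,0,0]]
  ]
}}

```text
clock: 3.2
tcp_pos: [0.5359, -0.2166, 0.0312]
orientation: [0.34, 3.123, 0.001]
contact_force: [0.0, -0.4, 0.3]
grip_width: 0.0399
```

Request:
{"method": "play_rows", "body": {
  "deltas": [
    [25,[0,0,0],[0,0,0]],
    [15,[0,0,0],[0,0,0]],
    [8,[0,0,0],[0,0,0]],
    [4,[0,0,0],[0,0,0]],
    [4,[0,0,0],[0,0,0]],
    [4,[0,0,0],[0,0,0]]
  ]
}}

```text
clock: 3.95
tcp_pos: [0.5361, -0.2166, 0.0312]
orientation: [0.34, 3.123, 0.001]
contact_force: [-0.5, -0.2, 1.8]
grip_width: 0.011
```

```bash
python3 g.py .4182 -.1915 .03 167.7; python3 -c "
from bench import r;print(r.get_obs()['contact_force'])"
```

```text
[120.6  -0.8   1.2]
[ 0.0007  0.0004 -0.0022]
[-0.977  0.215 -0.   ]
3.95
[ 0.69  0.64 -0.55  1.9   0.49  0.73  1.22]
[-0.53183355 -0.16412289  1.77074126]
```

Gripped. Sliding out with a 2 mm lift.

Request:
{"method": "play_rows", "body": {
  "deltas": [
    [4,[0,0,-2],[0,0,0]],
    [4,[10,0,-3],[0,0,0]],
    [4,[25,0,-3],[0,0,0]],
    [4,[45,0,-3],[0,0,0]],
    [4,[65,0,-3],[0,0,0]],
    [4,[85,0,-3],[0,0,0]],
    [4,[105,0,-3],[0,0,0]],
    [4,[121,0,-3],[0,0,0]]
  ]
}}

```text
clock: 4.95
tcp_pos: [0.4158, -0.1903, 0.0341]
orientation: [-0.34, -3.122, -0.001]
contact_force: [0.5, 0.0, 0.0]
grip_width: 0.0106
```

Request:
{"method": "play_rows", "body": {
  "deltas": [
    [4,[2,0,0],[0,0,0]],
    [4,[2,0,0],[0,0,0]],
    [4,[2,0,-10],[0,0,0]],
    [4,[2,0,-30],[0,0,0]],
    [4,[2,0,-60],[0,0,0]],
    [4,[2,0,-90],[0,0,0]],
    [4,[2,0,-120],[0,0,0]],
    [4,[2,0,-130],[0,0,0]]
  ]
}}

```text
clock: 5.95
tcp_pos: [0.4155, -0.1902, 0.1662]
orientation: [0.34, 3.12, -0.001]
contact_force: [-0.4, 0.0, -0.4]
grip_width: 0.0107
```

```bash
python3 g.py .5347 .2418 .165 160; python3 - <<'E'
from h import *
print(r.get_obs()['contact_force'],r.get_obs()['grip_width'])
a,_=grab("top","t2");b,_=grab("side","s2")
a=cv2.resize(a[120:320,200:360],(480,600),interpolation=2);b=cv2.resize(b[100:260,200:360],None,fx=2,fy=2,interpolation=2)
o=np.zeros((600,800,3),np.uint8);o[:,:480]=a;o[:320,480:]=b;cv2.imwrite("pics/c2.png",o[...,::-1])
E
```

```text
[-23.4 447.6   1.1]
[-0.0002  0.0029  0.1321]
[-0.977  0.215 -0.003]
5.95
[ 0.92  0.28 -0.72  2.09  0.24  0.85  1.42]
[-0.43786676  0.02115619 -0.40844169] 0.010682528272947227
```

View pics/c2.png

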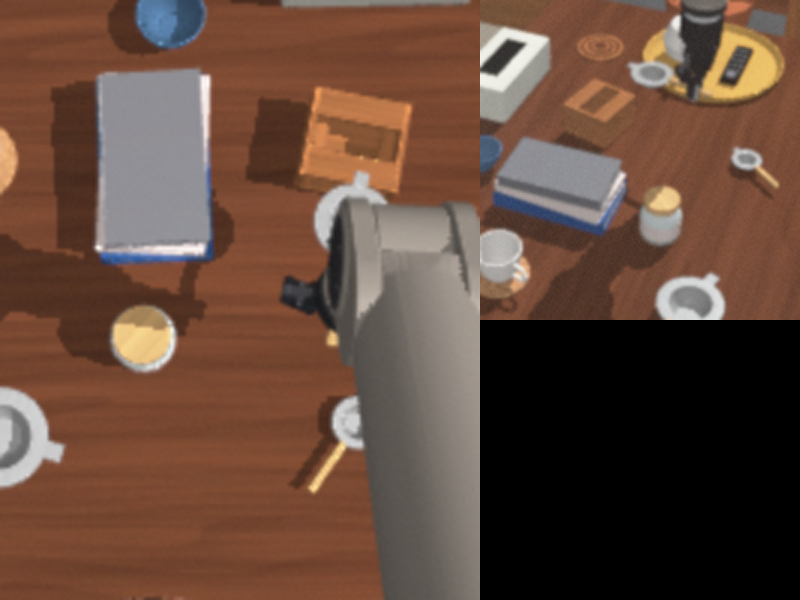

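The strainer is held and clear of the rack (rim at about (350,210) in the top crop), and the books and candle are undisturbed. Carrying it over the books with the foot at about 158 mm.

Request:
{"method": "play_rows", "body": {
  "deltas": [
    [4,[0,10,0],[0,0,0]],
    [4,[-2,35,0],[0,0,0.01]],
    [4,[-4,65,0],[0,0,0.02]],
    [4,[-6,100,0],[0,0,0.03]],
    [4,[-8,135,0],[0,0,0.04]],
    [4,[-10,170,0],[0,0,0.05]],
    [4,[-12,205,0],[0,0,0.06]],
    [4,[-14,235,0],[0,0,0.07]]
  ]
}}

```text
clock: 7.05
tcp_pos: [0.4784, 0.0385, 0.1638]
orientation: [-0.448, -3.109, -0.0]
contact_force: [-0.3, -0.5, -1.0]
grip_width: 0.0109
```

```bash
python3 g.py .5347 .2418 .165 160
```

```text
[  3.4 210.9  -1.2]
[-0.0001 -0.0008  0.0631]
[-0.959  0.282  0.001]
7.05
[ 0.46  0.34 -0.79  2.04  0.31  0.88  0.79]
```

Request:
{"method": "play_rows", "body": {
  "deltas": [
    [4,[0,20,-1],[0,0,0.01]],
    [4,[1,50,-1],[0,0,0.02]],
    [4,[2,85,-1],[0,0,0.03]],
    [4,[3,120,-1],[0,0,0.04]],
    [4,[3,155,-1],[0,0,0.05]],
    [4,[3,185,-1],[0,0,0.06]],
    [4,[3.4,205,-1],[0,0,0.063]],
    [4,[3.4,211,-1],[0,0,0.063]]
  ]
}}

```text
clock: 8.05
tcp_pos: [0.534, 0.2433, 0.164]
orientation: [-0.542, -3.092, 0.0]
contact_force: [0.2, 0.2, 0.4]
grip_width: 0.0108
```

Request:
{"method": "play_rows", "body": {
  "deltas": [
    [4,[0,0,0],[0,0,0]],
    [4,[0,0,10],[0,0,0]],
    [4,[0,0,25],[0,0,0]],
    [4,[0,0,35],[0,0,0]],
    [4,[0,0,40],[0,0,0]],
    [4,[0,0,40],[0,0,0]],
    [4,[0,0,40],[0,0,0]]
  ]
}}

```text
clock: 8.93
tcp_pos: [0.5342, 0.2436, 0.1244]
orientation: [-0.542, -3.093, -0.001]
contact_force: [-0.3, -0.2, -0.4]
grip_width: 0.0111
```

```bash
cat > k.py <<'E'
from h import *
import sys
from g import delta
tag=sys.argv[1]
a,_=grab("top","t"+tag);b,_=grab("side","s"+tag)
o=r.get_obs();print(o['tcp_pos'],o['contact_force'],o['clock'],o['grip_width'],o['qvel'].round(3).max())
c=np.zeros((600,800,3),np.uint8);c[:]=0
c[:300,:400]=cv2.resize(a[130:220,140:260],(400,300),interpolation=2);c[:,400:]=cv2.resize(b[180:270,170:230],(400,600),interpolation=2)
cv2.imwrite(f"pics/k{tag}.png",c[...,::-1])
for n in "ts":
    z=np.load(n+tag+".npz");P=z['P'];F=P.reshape(-1,3);F=F[~np.isnan(F[:,0])];I=z['im'].reshape(-1,3)[~np.isnan(P.reshape(-1,3)[:,0])].astype(int)
    m=(np.hypot(F[:,0]-.6193,F[:,1]-.211)<.075); G=F[m]; print(n,np.histogram(G[:,2],np.arange(0,.24,.01))[0])
    zt=o['tcp_pos'][2]+.0187  # handle height
    q=G[abs(G[:,2]-zt)<.012]
    q=q[np.hypot(q[:,0]-.6193,q[:,1]-.211)<.062]
    A=np.c_[q[:,:2]-[.6193,.211],np.ones(len(q))];p=np.zeros(3);k=np.ones(len(q),bool)
    for _ in range(6):
        p=np.linalg.lstsq(A[k],q[k,2],rcond=None)[0];k=abs(A@p-q[:,2])<.003
    print("rim plane slopes,z",p,k.sum(),len(q)); q=q[k]
    h=cv2.convexHull(q[:,:2].astype(np.float32))[:,0];print("rim hull circle",cv2.minEnclosingCircle(q[:,:2].astype(np.float32)), "ranges",q.min(0),q.max(0))
    u=F[(abs(I[:,0]-I[:,2])>60)&(abs(F[:,2]-zt)<.02)&(np.hypot(F[:,0]-.5347,F[:,1]-.2418)<.06)]
    print("wood",len(u),u.round(3).tolist()[:12])
E
python3 k.py 3
```

```text
[0.53421066 0.24353759 0.1244474 ] [ 0.09227787  0.40748163 -0.62256162] 9.025 0.010934470790180388 0.002
t [210  27   7   5   5   4  15   4   0   0   0  52  56 109  96   0   0   0
   0   0   0   0   0]
rim plane slopes,z [-0.01567706  0.00621048  0.14039327] 154 199
rim hull circle ((0.6298520565032959, 0.2062515765428543), 0.04221934825181961) ranges [0.59327511 0.17622456 0.1367251 ] [0.67094532 0.24768533 0.14317215]
wood 0 []
s [509  46  74  86  89  84  75   2   0   0   0  22  55 116  76   0   0   0
   0   0   0   0   0]
rim plane slopes,z [0.00710386 0.02243886 0.13949416] 147 187
rim hull circle ((0.6284701228141785, 0.21367761492729187), 0.04556216299533844) ranges [0.58300814 0.16949794 0.13606799] [0.67132124 0.25117144 0.14317743]
wood 30 [[0.572, 0.226, 0.146], [0.571, 0.23, 0.146], [0.568, 0.234, 0.146], [0.52, 0.248, 0.144], [0.516, 0.25, 0.148], [0.513, 0.249, 0.148], [0.511, 0.246, 0.146], [0.521, 0.253, 0.144], [0.518, 0.253, 0.145], [0.514, 0.254, 0.148], [0.512, 0.252, 0.147], [0.51, 0.249, 0.145]]
```

View pics/k3.png

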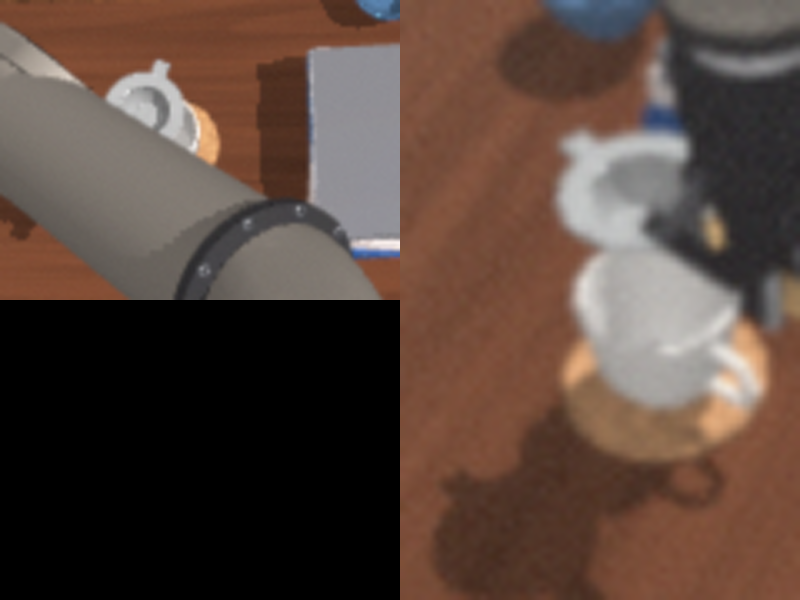

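The side crop shows the strainer at (640,190), level and roughly over the cup at (660,320), both handles pointing towards the lower right. Fitting both rims in the same way for the fine correction.

```bash
cat > f.py <<'E'
from h import *
import sys
from scipy.optimize import least_squares
tag=sys.argv[1]; tz=r.get_obs()['tcp_pos'][2]
def edge(n,zpl,lo,hi,c0,excl,Rad):
    # intersect mask-boundary pixel rays with plane z=zpl, keep those near the circle
    z=np.load(n+".npz");P=z['P'];K,R,t=z['K'],z['R'],z['t'];C=-R.T@t
    v,u=np.mgrid[:384,:512]
    with np.errstate(invalid='ignore'):
        m=((P[...,2]>lo)&(P[...,2]<hi)&(np.hypot(P[...,0]-c0[0],P[...,1]-c0[1])<.075))
        bg=(P[...,2]<lo-.015)&(P[...,2]<.06)
    m=m.astype(np.uint8)
    pts=[]
    for dv,du in((0,1),(0,-1),(1,0),(-1,0)):
        b=np.roll(bg,(-dv,-du),(0,1))&(m>0)
        vv,uu=np.nonzero(b);pts.append(np.c_[uu+.5*du,vv+.5*dv])
    p=np.concatenate(pts); d=np.c_[(p[:,0]-K[0,2])/K[0,0],(p[:,1]-K[1,2])/K[1,1],np.ones(len(p))]@R
    X=(C+d*((zpl-C[2])/d[:,2])[:,None])[:,:2]
    c=np.array(c0)
    for _ in range(5):
        w=X-c;rr=np.hypot(*w.T);a=np.degrees(np.arctan2(w[:,1],w[:,0]))
        k=abs(rr-Rad)<.007
        for e,h in excl:k&=abs((a-e+180)%360-180)>h
        c=least_squares(lambda q:np.hypot(*(X[k]-q).T)-Rad,c,loss='soft_l1',f_scale=.001).x
    return c.round(4),k.sum(),np.abs(np.hypot(*(X[k]-c).T)-Rad).mean().round(4)
for n in ("top0","side0"): print(n,"cup",edge(n,.068,.058,.078,(.6193,.2109),[(160,20)],.041))
print("side now cup",edge("s"+tag,.068,.058,.074,(.6193,.2109),[(160,20)],.041))
for n in "ts": print(n,"strainer",edge(n+tag,tz+.016,tz,tz+.03,(.6188,.2125),[(-20,20),(160,25)],.040))
z=np.load("side0.npz")
for n in("top0","side0","s"+tag):
    P=np.load(n+".npz")['P'].reshape(-1,3);c=np.array([.619,.211]);w=P[:,:2]-c;rr=np.hypot(*w.T)
    h=(rr>.047)&(rr<.073)&(P[:,2]>.025)&(P[:,2]<.064)&(w[:,0]<0);print(n,"cup handle az",np.degrees(np.arctan2(w[h].mean(0)[1],w[h].mean(0)[0])),h.sum())
E
python3 f.py 3; python3 g.py .5345 .2418 .0867 160
```

```text
top0 cup (array([0.6206, 0.2125]), np.int64(96), np.float64(0.0014))
side0 cup (array([0.6196, 0.2086]), np.int64(76), np.float64(0.0013))
side now cup (array([0.62 , 0.207]), np.int64(39), np.float64(0.0014))
t strainer (array([0.6199, 0.214 ]), np.int64(42), np.float64(0.0006))
s strainer (array([0.619 , 0.2121]), np.int64(39), np.float64(0.0008))
top0 cup handle az 159.12262100180484 21
side0 cup handle az 160.4649406999847 23
s3 cup handle az 160.2694025335787 24
[-0.9 -1.5 37.7]
[ 0.0002 -0.0016  0.0022]
[-0.94   0.34   0.002]
9.025
[ 0.01  0.56 -0.72  1.83  0.45  0.93  0.31]
```

The strainer sits about (-0.7, +2.3) mm from the cup's axis, so I correct that and lower it.

```bash
python3 g.py .5349 .2412 .0867 160
```

```text
[-1.5 -2.  37.7]
[ 0.0002 -0.0016  0.0022]
[-0.94   0.34   0.002]
9.025
[ 0.01  0.56 -0.72  1.83  0.45  0.93  0.31]
```

Request:
{"method": "play_rows", "body": {
  "deltas": [
    [4,[-1.5,-2,5],[0,-0.0016,0.002]],
    [4,[-1.5,-2,13],[0,-0.0016,0.002]],
    [4,[-1.5,-2,22],[0,-0.0016,0.002]],
    [4,[-1.5,-2,30],[0,-0.0016,0.002]],
    [4,[-1.5,-2,35],[0,-0.0016,0.002]],
    [4,[-1.5,-2,37.7],[0,-0.0016,0.002]],
    [4,[-1.5,-2,37.7],[0,-0.0016,0.002]],
    [4,[-1.5,-2,37.7],[0,-0.0016,0.002]]
  ]
}}

```text
clock: 10.02
tcp_pos: [0.535, 0.2413, 0.087]
orientation: [0.545, 3.094, 0.001]
contact_force: [-1.1, -0.5, 0.3]
grip_width: 0.0105
```

```bash
python3 k.py 4; python3 f.py 4; python3 g.py .5349 .2412 .0867 160
```

```text
[0.53505014 0.24128601 0.08703106] [-0.20763921  0.41363417 -0.92303513] 10.125 0.010802057961160046 0.002
t [164   9   3   1   2   1   8  13  63  36 146   0   0   0   0   0   0   0
   0   0   0   0   0]
rim plane slopes,z [-0.02469663  0.02381074  0.10357879] 133 171
rim hull circle ((0.6326454281806946, 0.20428432524204254), 0.040587589144706726) ranges [0.6029191  0.17295426 0.09917207] [0.67030558 0.2436968  0.10623259]
wood 0 []
s [464  49  53  50  48  50  46  19  55  49 148   1   0   0   0   0   0   0
   0   0   0   0   0]
rim plane slopes,z [-0.0127697   0.02043374  0.10280911] 145 183
rim hull circle ((0.6276184320449829, 0.2066338211297989), 0.04716348275542259) ranges [0.58128597 0.17080419 0.09922276] [0.67163998 0.24836726 0.10564269]
wood 28 [[0.577, 0.223, 0.11], [0.572, 0.225, 0.109], [0.571, 0.228, 0.108], [0.519, 0.248, 0.109], [0.515, 0.249, 0.111], [0.514, 0.244, 0.107], [0.51, 0.245, 0.109], [0.516, 0.253, 0.11], [0.515, 0.248, 0.106], [0.51, 0.251, 0.111], [0.508, 0.25, 0.11], [0.506, 0.246, 0.107]]
top0 cup (array([0.6206, 0.2125]), np.int64(96), np.float64(0.0014))
side0 cup (array([0.6196, 0.2086]), np.int64(76), np.float64(0.0013))
side now cup (array([0.621 , 0.2068]), np.int64(32), np.float64(0.0011))
t strainer (array([0.621, 0.211]), np.int64(33), np.float64(0.0005))
s strainer (array([0.6196, 0.2095]), np.int64(38), np.float64(0.0008))
top0 cup handle az 159.12262100180484 21
side0 cup handle az 160.4649406999847 23
s4 cup handle az 160.3489184547358 24
[ 0.1 -0.1  0.3]
[0.0005 0.0004 0.0002]
[-0.94   0.342 -0.   ]
10.125
[-0.01  0.61 -0.69  1.85  0.5   0.86  0.27]
```

View pics/k4.png

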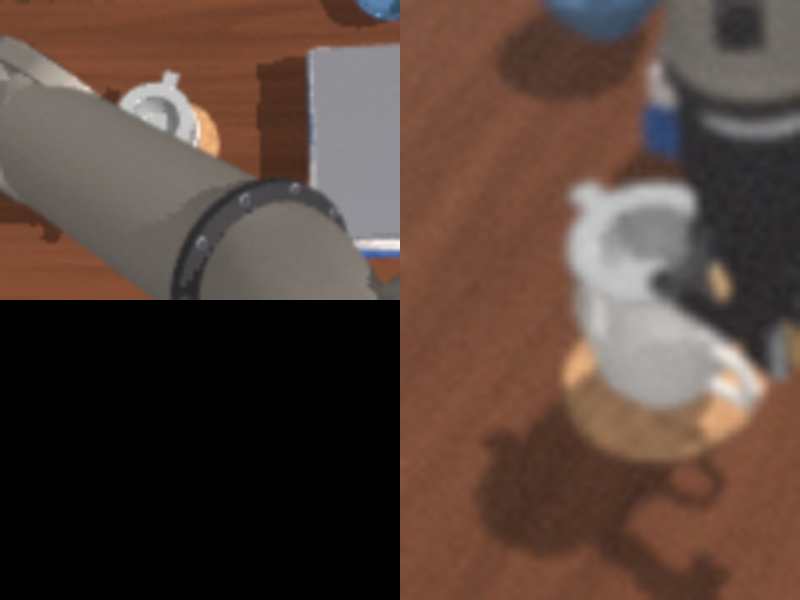

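The strainer now sits directly over the cup (side crop: strainer at (640,240), cup at (660,330)), handle aligned. One last check of its level, using only points on the flat rim.

```bash
python3 - <<'E'
from h import *
from scipy.optimize import least_squares
for n,c in(("t4",(.621,.211)),("s4",(.6196,.2095)),("t3",(.6199,.214)),("s3",(.619,.2121))):
    P=np.load(n+".npz")['P'].reshape(-1,3);w=P[:,:2]-c;rr=np.hypot(*w.T);zc=.1035 if n[1]=='4' else .140
    a=np.radians(-20);X=w@[np.cos(a),np.sin(a)];Y=w@[-np.sin(a),np.cos(a)]
    k=(rr>.030)&(rr<.038)&(abs(P[:,2]-zc)<.008)&(X>-.027)
    s=least_squares(lambda p:p[0]+p[1]*X[k]+p[2]*Y[k]-P[k,2],[zc,0,0],loss='soft_l1',f_scale=.001).x
    print(n,k.sum(),s[0].round(4),"deg pitch,roll",np.degrees(s[1:]).round(2))
for n in("s4",):
    P=np.load(n+".npz")['P'];Q=np.load("side0.npz")['P']
    print("still-scene diff: cup/bowl/candle px",[np.nanmedian(abs(P[v-3:v+3,u-3:u+3]-Q[v-3:v+3,u-3:u+3]),(0,1)).round(4).tolist() for u,v in((200,178),(290,214),(206,240))])
E
```

```text
t4 79 0.1042 deg pitch,roll [-1.6   1.27]
s4 68 0.1029 deg pitch,roll [-1.41  0.8 ]
t3 87 0.1404 deg pitch,roll [-0.62  0.72]
s3 68 0.1397 deg pitch,roll [0.87 0.43]
still-scene diff: cup/bowl/candle px [[0.0017, 0.0025, 0.0024], [0.0006, 0.002, 0.002], [0.001, 0.0014, 0.0019]]
```

```bash
python3 -c "
from bench import r
print(r.hand_in()); o=r.get_obs();print(o['clock'],o['tcp_pos'],o['grip_width'])"
```

```text
the job is handed in; nothing more can be done
None
the job is handed in; nothing more can be done
```

The job is handed in. I gripped the middle-sized strainer by its handle, slid it straight out of the front of the rack, and carried it over the books with its foot about 8 cm above them. It is now held still over the cup.

**Last checks (about 10 s on the clock before hand-in):**
- **Air gap:** the strainer's foot is about 78 to 79 mm above the table and the cup's rim is at 68 mm, so there is roughly 10 mm of air.
- **Centring:** the strainer is within about 1.5 mm of the cup's centre, comparing each camera with its own first picture of the cup. The side camera's latest cup fit, partly hidden by the strainer, disagreed by about 3 mm.
- **Handles:** the gripper is set to 160°, and the cup's handle measures 159 to 160°.
- **Level:** rim fits gave pitch from -1.6° to +0.9° and roll from 0.4° to 1.3°. The four fits disagree by more than any clear tilt, so I left it uncorrected.
- **Nothing disturbed:** the arm stood still with about 1 N of outside force. Spot checks on the cup, bowl and candle showed no movement beyond camera noise. I did not check the other objects individually.

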